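# Check the grinder's outlet in the tilting mirror

### The arm

A 6-joint arm with a two-finger parallel gripper is mounted at the origin on the work surface. World frame = base frame: x ahead of the robot, y to its left, z up, the work surface at z = 0. Lengths are in mm, angles in rad, forces in N, time in s.
With the tool pointing down it reaches from about 350 to 775 mm from the base axis. Payload 7.3 kg.
Tool frame: the origin (TCP) lies at the very end of the fingers, on their centre line; the grasp point (between the pads) lies 19 mm behind it; x points along the fingers, y is the direction in which the jaws open and shut, and the axes are right-handed (so a half turn about x gives the same grasp; the last joint's range is limited). The gripper opens to 92 mm and grips with 3 to 60 N. Pads are 19 mm wide; open, the fingers measure 130 mm over their backs; the gripper's body (75 mm by 190 mm) begins 47 mm behind the grasp point.
Start: joints at [-0.146, 0.342, 1.524, -0, 1.275, -0.146], TCP at [525.019, 0.019, 226.741] pointing down, gripper open.
Joint ranges: [-2.53, 2.53], [-0.77, 2.02], [0.04, 2.7], [-1, 4.14], [0.28, 2.66], [-3.11, 3.11]. Speed limits (rad/s): [2.57, 2.57, 3.14, 3.14, 3.14, 3.14].

### API

Orientations are given as [roll, pitch, yaw] about the fixed x, y, z axes, in that order (R = Rz(yaw) Ry(pitch) Rx(roll)).
In Python, from plant import bot gives the robot as it stands.
- The arm moves only by the tool step_arm, never from a script. Its argument "targets" is a list that holds one entry, the list of rows, each a list of 4 numbers: the shift along the tool's x, y, z in m, then the turn about the tool's x in degrees. A call has exactly 5 rows; each row is the pose to reach, as a shift and turn from the pose measured when the call began, along the tool's axes at that moment; what a row does not reach only later rows make up. A row lasts 1/12 s, in which the tool goes at most 41.7 mm and 7.16 degrees, less where a joint would pass 70% of its speed; a pose out of reach is approached as far as the arm can. A call with a gripper value outside its range is refused whole. "jaw" is the closure, from 0 (fully open) to 1 (shut), set as the call begins (left out, the last holds). The fingers move at their own pace and stop on an object; the grip force is fixed at half the most. Time passes only in rows, so rows that repeat a pose let the fingers close, or fill a call up. It gives the time, the measured TCP pose, the force and the opening at its end, in the units of the state.
- bot.get_obs(): the state, without advancing time (a new reading comes with each control period).
- bot.capture(name): name is "scene" or "side" or "wrist"; returns a dict with "color" (384x512x3 uint8, red, green, blue), "depth" (384x512 float32, mm along the optical axis (not along the pixel's ray), 0 where there is no reading), "fov_y" (degrees; the focal length in pixels is half the picture's height over the tangent of half this angle, whatever the lens; pixels are square), "cx", "cy" (the principal point, pixels), "dist_coeffs" ([k1, k2, p1, p2, k3] as OpenCV has them; the pictures are not rectified), "rvec" (rotation vector, rad) and "tvec" (3), from world to camera coordinates, as OpenCV has them. Camera axes: x right, y down, z forward; pixel columns grow to the right and rows downward; lengths in mm; the calibration is good to about 2 mm. A picture is of the moment at which its call begins.
- bot.close_job(): hands the job in, once; it reports no verdict.
The state is a dict: "time": time; "joint_positions": joint angles; "dq": joint speeds; "tau": joint torques, N m; "tool_pos": TCP position; "tcp_rot": TCP orientation; "contact_force": force on the tool from outside, world axes, zero at the start; "moment": the same for the moment, N m; "grip_width": finger opening in mm.
Only numpy, scipy, OpenCV 4.12 (cv2) and the standard library are available. Lean on these libraries where they do the work, as an engineer would, in place of code of your own. Each camera call takes 0.05 s, during which the arm holds its last target. There are 200 camera calls.

### The job

On the kitchen island, swing the coffee grinder's sprung dosing lever all the way to its stop and let it come fully home again. Then use the bar handle of the little mirror stand to tilt the mirror until its camera sees the outlet under the grinder's doser centred in the reflection. Finish while still holding the mirror steady at that angle with the gripper (it springs back if let go), and leave the cup, tamper and jar alone.

Things in the scene. Friction and masses are not known exactly. Their poses are not given: they have to be found in the camera images.
- grinder: Fixed cream coffee grinder, 150 mm wide, 480 mm tall with its clear hopper. Origin: on the counter under the axis of the doser, the aluminium drum (98 mm wide, z 165 to 243 mm, stud on its lid to 249) in front of the body. z up; y points from the doser back to the body, whose front is 105 mm (foot 95 mm) behind the axis, joined by a 50 mm wide neck at z 170 to 220 mm. Open space below the doser.
- lever (a joint): Dosing lever, turning about the vertical doser axis. 0 = home, where its spring holds it, pointing to the grinder's +x (0.15 rad towards -y); it grows as the handle swings clockwise seen from above, towards the grinder's front (-y), up to the stop at 0.9 rad. The spring asks 1.4 N at the handle at home, 7 N at the stop; let go, it returns by itself in about a second.
- lever_grip (a point): Point on the axis of the lever's upright black round handle, 17 mm below its top. Handle 16 mm thick, 75 mm tall (z 177 to 252 mm), 105 mm from the doser axis; the 10 mm steel rod that carries it is at z 180 mm. Can be pinched or pushed from above.
- outlet (a point): Centre of the outlet's mouth: the lower rim, at z = 150 mm, of the short steel spout, 40 mm across, on the doser axis under the drum. It opens downward and this is the mark to be seen in the mirror.
- lens (a point): Front of the small black camera's lens. The camera stands on the mirror stand, a fixed rail with the mirror at its other end, below the doser. Lens 50 mm above the counter, 136 mm from the mirror's pivot on the stand's -y side; it looks level along the stand's +y at the middle of the mirror. The stand's axes are within 0.1 rad of the grinder's.
- mirror (a joint): Tilt of the mirror (56 x 54 mm) about a level pivot along the stand's x, through the middle of the glass, 50 mm above the counter. At 0, its sprung rest, the glass faces the camera, its normal 0.185 rad above level; the normal rises by the joint value (0.6 turns the level view straight up), to 1.1 at most. Spring: at the handle 1.2 N at 0, 3.6 N at 0.6, 5.6 N at 1.1; returns to 0 when let go.
- mirror_grip (a point): Middle of the mirror's handle: a black round bar 16 mm thick, 58 mm long, along the stand's x, 132 mm to the stand's -x (robot's) side of the glass's middle, on a 100 mm crank arm from the pivot. At joint 0 the arm leans 0.6 rad from upright towards the camera (-y); upright at 0.6, beyond that it leans to +y. The joint grows as the bar goes to +y. Room to pinch it from above.
- sight (a point): Imaginary frame at the mirror's pivot in the middle of the glass: z is the camera's line of sight after the mirror, turning in the stand's upright yz plane twice as far as the mirror; x is the stand's x. At joint 0 the line points to the camera's side, 0.37 rad above level; it swings up and over to +y as the joint grows. The outlet is centred in view when its y in this frame is zero.
- cup: Loose white cup without handle, 68 mm wide, 60 mm tall, origin under its middle. Leave alone.
- tamper: Loose steel coffee tamper standing on its foot, 56 mm wide, 88 mm tall, origin under its middle. Leave alone.
- jar: Loose white jar with copper cap, 72 mm wide, 110 mm tall, origin under its middle. Leave alone.

How it is judged (in metres and radians):
On the way, in this order (a step that is already met when the one before it is completed fails the run):
1. the lever has been swung to its stop (value of joint lever above 0.84 rad), for 0.05 s.
2. the lever has come home (value of joint lever below 0.06 rad), for 0.1 s.
3. the mirror, held by the fingers, shows the outlet to the camera (y of outlet in the frame of sight between -0.01 and 0.01 m and z of outlet in the frame of sight above 0.05 m and velocity of joint mirror between -0.1 and 0.1 rad/s and contact force between the fingers and mirror above 0.5 N), for 0.5 s.
At the end, for the whole second after the job is handed in: The fingers hold the mirror (contact above 0.5 N) still (under 0.1 rad/s) at an angle where the camera's reflected line of sight passes within 10 mm of the centre of the outlet's mouth, measured in the stand's upright plane; the lever is home (below 0.06 rad) (all of step 3 and value of joint lever below 0.06 rad); the arm keeps its last pose, push and grip.
It fails at once if the cup was disturbed (distance of cup from where it was at the start of the episode above 0.02 m).
It fails at once if the tamper was disturbed (distance of tamper from where it was at the start of the episode above 0.02 m).
It fails at once if the jar was disturbed (distance of jar from where it was at the start of the episode above 0.02 m).
It also fails if it takes over 48 s, if anything falls off the work surface, if the arm or the gripper's body presses on something with over 40 N, if the wrist force passes 120 N, or if a joint passes its speed limit or range.

## Working session

There is one attempt and no reset: what is moved stays moved. The work goes in short steps, Python scripts to look and compute and a tool call to move; the robot and the scene stay as the last step left them, time stands still between calls to the robot, and variables do not carry over. Pictures are saved under pics/ and viewed, about 8 in all and at most 12, crops included, and the job is handed in when it is done.

Besides the shell and the picture viewer there is one more tool, called after "Emit:" in YAML: its name, and indented under it one key for each argument. step_arm: Moves the arm, as the interface text tells. Its arguments: {"type":"object","properties":{"targets":{"type":"array","items":{"type":"array","items":{"type":"array","items":{"type":"number"}}}},"jaw":{"type":"number"}},"required":["targets"]}

```bash
mkdir -p pics
cat > h.py <<'E'
import numpy as np, cv2, pickle
from plant import bot
def cap(n,tag):
    c=bot.capture(n); pickle.dump(c,open(f'pics/{tag}.pkl','wb')); cv2.imwrite(f'pics/{tag}.png',c['color'][:,:,::-1]); return c
def load(tag): return pickle.load(open(f'pics/{tag}.pkl','rb'))
def K(c):
    f=192/np.tan(np.radians(c['fov_y'])/2); return np.array([[f,0,c['cx']],[0,f,c['cy']],[0,0,1]])
def ray(c,u,v):
    p=cv2.undistortPoints(np.array([[[u,v]]],float),K(c),np.array(c['dist_coeffs'],float))[0,0]
    R=cv2.Rodrigues(np.array(c['rvec'],float))[0]; t=np.array(c['tvec'],float).ravel()
    return -R.T@t, R.T@np.array([p[0],p[1],1])
def onz(c,u,v,z):
    o,d=ray(c,u,v); return o+d*(z-o[2])/d[2]
def dep(c,u,v):
    o,d=ray(c,u,v); return o+d*c['depth'][int(round(v)),int(round(u))]
def proj(c,P): return cv2.projectPoints(np.array(P,float).reshape(-1,3),np.array(c['rvec'],float),np.array(c['tvec'],float),K(c),np.array(c['dist_coeffs'],float))[0][:,0]
def tri(c1,p1,c2,p2):
    A=np.zeros((3,3));b=np.zeros(3)
    for c,p in((c1,p1),(c2,p2)):
        o,d=ray(c,*p);d=d/np.linalg.norm(d);M=np.eye(3)-np.outer(d,d);A+=M;b+=M@o
    return np.linalg.solve(A,b)
E
python3 - <<'E'
from h import *
a=cap('scene','s0');b=cap('side','d0');w=cap('wrist','w0')
for c in(a,b,w): print(ray(c,256,192))
print(bot.get_obs())
im=np.hstack([cv2.imread('pics/s0.png'),cv2.imread('pics/d0.png')])
E
```

```text
(array([1026.57433265,  -89.98542168,  850.41075434]), array([-0.53081454, -0.02783454, -0.84710386]))
(array([  36.62193853, -407.97916851, 1015.86305639]), array([ 0.52687885,  0.25922273, -0.80974427]))
(array([524.45826263,  73.1275588 , 384.76542087]), array([-0.00592457, -0.27155875, -0.96242245]))
{'time': 0.15, 'joint_positions': array([-1.46026570e-01,  3.42563298e-01,  1.52477221e+00, -3.78321405e-06,
        1.27539957e+00, -1.45988359e-01]), 'dq': array([-0.00075041, -0.00224005, -0.00275224, -0.00042917,  0.00029871,
       -0.00038628]), 'tau': array([ 7.52666965e-04, -4.31470585e+01, -2.44352603e+01,  7.18239485e-02,
        5.38185902e-02, -1.32920518e-04]), 'tool_pos': array([5.24706164e+02, 5.03611633e-02, 2.26213151e+02]), 'tcp_rot': array([-1.71361766,  1.5696539 ,  2.99873422]), 'contact_force': array([-0.66889588, -0.44375743,  0.17690946]), 'moment': array([-0.0515031 , -0.0394752 , -0.00204385]), 'grip_width': 91.5479038590103}
```

View pics/s0.png

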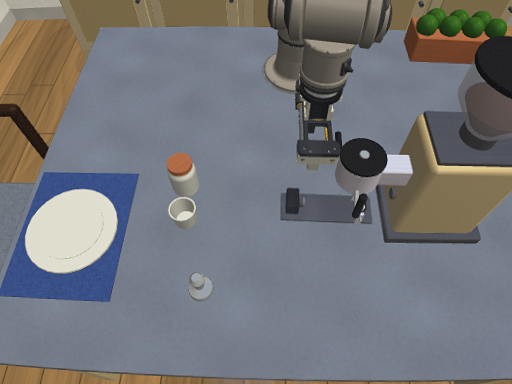

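View pics/d0.png

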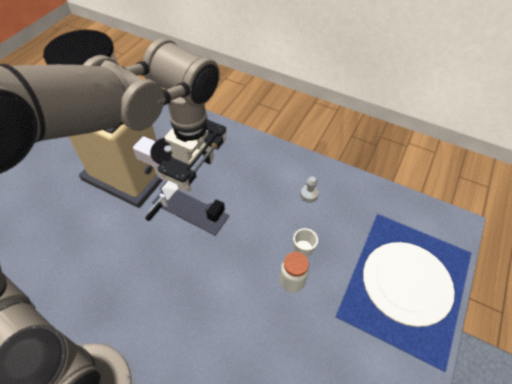

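The scene view shows the doser lid with its stud at (367,155), the lever handle around (361,205), the stand's camera at (292,198), and the jar, cup and tamper at the left. In the side view the mirror's bar is near (153,212).

Run:
```python
from h import *
a=load('s0');b=load('d0')
print('stud',onz(a,366,155,249), 'lid dep',dep(a,352,150))
for p in((361,197),(361,205),(364,197),(356,215)): print('lev',p,dep(a,*p))
for p in((292,190),(292,198),(300,200)): print('cam',p,dep(a,*p))
for p in((281,221),(370,222),(372,196),(284,193)): print('rail',onz(a,*p,5))
for p in((381,188),(386,243),(478,240)): print('foot',onz(a,*p,20))
for p in((148,216),(153,211),(158,205)): print('bar',dep(b,*p))
g=cv2.imread('pics/s0.png')[120:260,260:420]; g=cv2.resize(g,None,fx=3,fy=3,interpolation=2)
e=cv2.imread('pics/d0.png')[120:240,120:240]; e=cv2.resize(e,(420,420),interpolation=2)
w=cv2.resize(cv2.imread('pics/w0.png'),(560,420))
cv2.imwrite('pics/m.png',cv2.resize(np.hstack([g,e]),(800,int(800*420/900))))
```

```text
stud [555.90526202 111.2538987  249.        ] lid dep [538.34565428  85.85646634 242.30949402]
lev (361, 197) [657.90965314  88.35935544 251.37576846]
lev (361, 205) [663.56844528  92.25133119 231.24919139]
lev (364, 197) [659.22142303  93.34647553 253.7099121 ]
lev (356, 215) [663.5054799   91.25438148 190.98673484]
cam (292, 190) [529.60651214 -26.77217953  69.7858353 ]
cam (292, 198) [553.13830037 -27.28496816  70.42029677]
cam (300, 200) [553.87248557  -7.14267898  62.88351553]
rail [582.6081815  -51.39635917   5.        ]
rail [580.78528232 176.26770314   5.        ]
rail [502.50390112 191.68035592   5.        ]
rail [498.31368405 -43.04331453   5.        ]
foot [486.27662176 214.19789102  20.        ]
foot [645.69777104 203.72305741  20.        ]
foot [634.54805162 438.52881355  20.        ]
bar [400.14083405  84.57162763 142.85030793]
bar [420.01886193  83.70366716 140.71420672]
bar [442.75098978  84.44220398 139.07480242]
```

View pics/m.png

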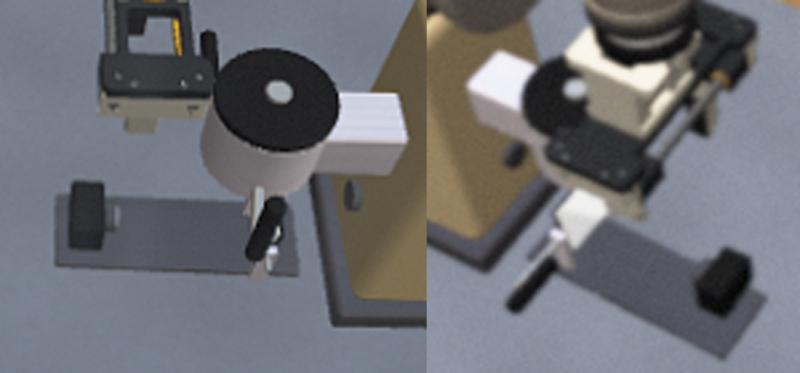

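View pics/w0.png

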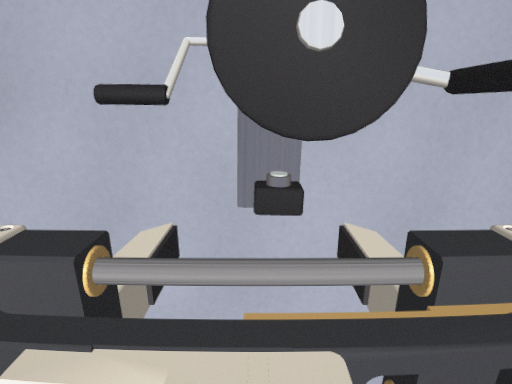

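The wrist view shows the stud at (321,25), the mirror bar from (96,93) to (170,94), the lens at (279,174), the rail, and the lever handle at the right edge from (448,80). The magnified crops agree with it.

Run:
```python
from h import *
a=load('s0');w=load('w0')
print('stud w',onz(w,321,25,249),'tri',tri(w,(321,25),a,(366.5,154)), 'scene',onz(a,366,154,249))
print('lid left/right z243',onz(w,207,25,243),onz(w,427,25,243))
print('bar ends',onz(w,96,94,132.5),onz(w,170,94,132.5),onz(w,133,94,132.5), dep(w,133,94))
print('lens',onz(w,279,175,50+6),dep(w,279,198))
for p in((237,120),(237,200),(300,140),(298,175)): print('rail',onz(w,*p,5),dep(w,*p))
print('handle base',dep(w,452,80),dep(w,505,75))
for nm,cc,pts in(('jar',a,(180,165)),('cup',a,(183,213)),('tamp',a,(200,285))): print(nm,dep(cc,*pts))
# handle blob in scene: dark pixels
g=a['color'].astype(int).max(2); m=np.zeros_like(g,bool); m[190:222,350:370]=g[190:222,350:370]<45
ys,xs=np.nonzero(m)
P=np.array([dep(a,x,y) for x,y in zip(xs,ys)]); 
for z in range(175,260,10):
    q=P[(P[:,2]>z)&(P[:,2]<z+10)]
    if len(q): print(z,len(q),q.mean(0))
from scipy.spatial.transform import Rotation as R
print(R.from_euler('xyz',bot.get_obs()['tcp_rot']).as_matrix().round(3))
```

```text
stud w [550.50774114 106.42318792 249.        ] tri [551.46856265 110.28584287 246.24015015] scene [553.32873346 111.58374822 249.        ]
lid left/right z243 [502.56703908 107.80734111 243.        ] [598.52873741 109.15542408 243.        ]
bar ends [392.53058933  84.90550293 132.5       ] [453.72928763  83.92006478 132.5       ] [423.41715912  84.32811894 132.5       ] [426.9813082   83.93302759 141.39847336]
lens [5.48137149e+02 9.68319071e-02 5.60000000e+01] [547.65838258 -22.60509543  69.59982252]
rail [498.83120582  58.05992576   5.        ] [498.89127102  58.09524157   5.89010167]
rail [497.02521259 -45.01214379   5.        ] [497.30395712 -43.81173783   8.85875928]
rail [577.29325467  33.65875997   5.        ] [576.83513129  34.00098732   8.29288243]
rail [576.35450947 -11.20326628   5.        ] [575.78702329 -10.28110755   9.1527401 ]
handle base [646.71768586  91.36394871 189.47360516] [646.25967172  90.57652374 234.0549564 ]
jar [ 487.04097805 -304.39702612  108.33290169]
cup [ 564.96197338 -305.24193348    4.50535979]
tamp [ 777.8009242  -227.92845224   75.21085908]
175 9 [660.68177773  89.8521155  181.97354437]
185 19 [661.19767826  89.37288003 190.44790224]
195 18 [661.08249091  89.98287381 200.14790148]
205 21 [660.87523097  89.28601512 210.20738304]
215 16 [660.79317495  89.34079635 220.04026243]
225 22 [661.26525891  89.68857617 230.49404514]
235 20 [661.21131954  90.62820563 240.02735525]
245 47 [658.27635866  90.85560398 250.8365072 ]
[[-0.001  1.    -0.   ]
 [ 0.    -0.    -1.   ]
 [-1.    -0.001 -0.   ]]
```

Emit:
step_arm:
  targets:
    - [[-0.03,0,0,0],[-0.06,0.03,-0.02,0],[-0.06,0.065,-0.045,0],[-0.06,0.1,-0.07,0],[-0.06,0.128,-0.089,0]]
  jaw: 0.55

```text
time: 0.57
tool_pos: [654.0, 90.2, 286.9]
tcp_rot: [2.145, 1.57, 0.574]
contact_force: [1.3, 0.1, 0.9]
grip_width: 63.2
```

Run:
```python
from h import *
w=cap('wrist','w1');a=cap('scene','s1');b=cap('side','d1');print(bot.get_obs())
cv2.imwrite('pics/m1.png',np.hstack([cv2.resize(cv2.imread('pics/w1.png'),(400,300)),cv2.resize(cv2.imread('pics/d1.png')[100:250,70:270],(400,300),interpolation=2)]))
```

```text
{'time': 0.7167, 'joint_positions': array([2.17101746e-02, 5.80601032e-01, 9.87429490e-01, 2.45430745e-04,
       1.57902389e+00, 1.92837269e-02]), 'dq': array([-0.03474422, -0.07882196,  0.07462219, -0.01320764,  0.00301954,
       -0.01239278]), 'tau': array([  1.200388  , -56.24080896, -28.23023736,   0.30959797,
        -0.07362541,   0.14994062]), 'tool_pos': array([653.83930692,  90.69328713, 282.62441439]), 'tcp_rot': array([-1.59641862,  1.56532905,  3.11839815]), 'contact_force': array([-0.81267697, -0.0728403 , -0.46900034]), 'moment': array([-0.00099979,  0.01622658,  0.03101969]), 'grip_width': 50.89108827731067}
```

View pics/m1.png

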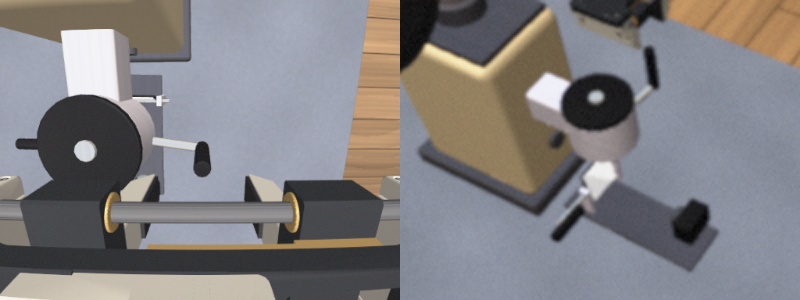

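Wrist: stud at about (109,192), lever handle between the jaws at about (259,210). The pale mirror pivot end is at (206,127). The side view now shows the whole stand and the doser clear.

Run:
```python
from h import *
w=load('w1');b=load('d1')
print('stud w',onz(w,109,192,249),'side',onz(b,70+(596-400)/2,100+97/2,249))
g=w['color'].astype(int).max(2)
for (x0,x1,y0,y1) in((235,285,170,240),):
    ys,xs=np.nonzero(g[y0:y1,x0:x1]<60); xs+=x0;ys+=y0
    P=np.array([dep(w,x,y) for x,y in zip(xs,ys)]); P=P[(P[:,2]>170)&(P[:,2]<262)]
    for z in range(175,260,10):
        q=P[(P[:,2]>z)&(P[:,2]<z+10)]
        if len(q): print(z,len(q),q.mean(0).round(1),q.min(0).round(1),q.max(0).round(1))
for p in((206,127),(200,127),(192,127)): print('piv',dep(w,*p),onz(w,*p,50))
# side: white mirror & bar
for p in((153,210),(158,206),(164,200)): print('bar',dep(b,*p))
```

```text
stud w [551.61350725 107.84583382 249.        ] side [550.04292678 106.4972087  249.        ]
175 10 [656.2  98.1 183.1] [651.6  95.6 181.5] [660.5  99.1 184.6]
185 41 [655.   97.9 190.1] [649.   94.6 185.1] [661.3  99.3 194.8]
195 51 [654.4  97.7 200.5] [647.5  92.5 195.3] [661.8  99.3 204.9]
205 53 [654.8  97.6 210.3] [647.6  93.2 205.2] [661.6  99.5 215. ]
215 61 [654.4  97.8 220. ] [647.8  94.4 215.2] [661.3  99.4 224.7]
225 70 [654.7  97.7 229.8] [648.   92.6 225.1] [661.8  99.3 234.9]
235 79 [654.4  97.6 239.8] [647.5  94.1 235. ] [661.5  99.3 244.9]
245 393 [654.4  93.  251.8] [647.2  84.9 245.1] [661.8  99.4 254.4]
piv [588.96168721 139.45075295  59.23451779] [587.416469   138.88203295  50.        ]
piv [579.65901056 138.92548593  50.09275744] [579.64166637 138.91978219  50.        ]
piv [572.06678014 139.78414412  63.16441243] [569.25975169 138.97654141  50.        ]
bar [422.68959127  85.74644191 140.48874114]
bar [439.08544017  81.25725557 141.31243754]
bar [510.40558595 133.08402065  43.53057808]
```

Run:
```python
from h import *
w=load('w1');b=load('d1')
i=cv2.imread('pics/w1.png')[90:250,130:290]
j=cv2.imread('pics/d1.png')[140:240,120:220]
cv2.imwrite('pics/m2.png',np.hstack([cv2.resize(i,(400,400),interpolation=2),cv2.resize(j,(400,400),interpolation=2)]))
```

```text
(no output)
```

View pics/m2.png

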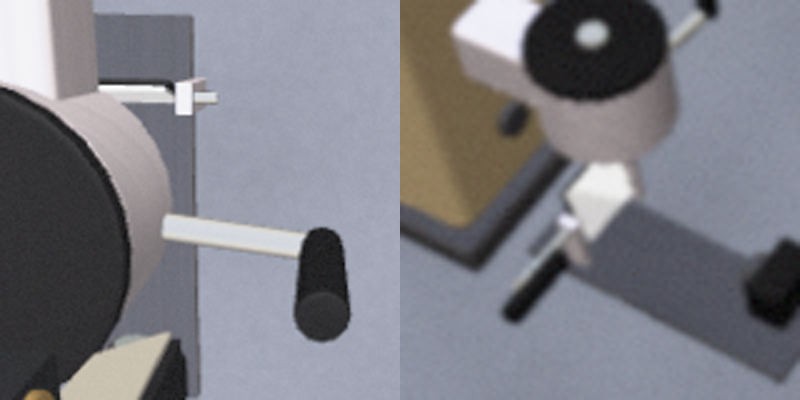

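Emit:
step_arm:
  targets:
    - [[0.02,0,-0.001,0],[0.045,0,-0.001,0],[0.065,0,-0.001,0],[0.065,0,-0.001,0],[0.065,0,-0.001,0]]

```text
time: 1.13
tool_pos: [652.5, 91.0, 217.6]
tcp_rot: [-1.57, 1.563, -3.139]
contact_force: [-0.3, 0.2, -0.7]
grip_width: 41.4
```

Emit:
step_arm:
  targets:
    - [[0,0,0,0],[0,0,0,0],[0,0,0,0],[0,0,0,0],[0,0,0,0]]
  jaw: 1

```text
time: 1.55
tool_pos: [654.4, 90.8, 218.9]
tcp_rot: [-1.519, 1.569, -3.088]
contact_force: [4.9, -0.4, 3.2]
grip_width: 15.3
```

Run:
```python
from h import *
print(bot.get_obs())
```

```text
{'time': 1.55, 'joint_positions': array([ 2.20445310e-02,  6.05628246e-01,  1.11346368e+00, -4.51141612e-05,
        1.42391252e+00,  2.05685725e-02]), 'dq': array([-7.13252530e-04, -3.19504824e-05, -2.54632907e-03,  3.49033622e-03,
        1.17626352e-02, -4.00191780e-04]), 'tau': array([ 3.26515557e-01, -5.74279904e+01, -2.34807497e+01,  1.18356978e-02,
        1.51477799e+00, -2.29708261e-03]), 'tool_pos': array([654.43974418,  90.83352324, 218.91238099]), 'tcp_rot': array([-1.51863378,  1.56938383, -3.08794752]), 'contact_force': array([ 4.91806077, -0.42531737,  3.22945675]), 'moment': array([-0.04790009, -0.91533883,  0.00676098]), 'grip_width': 15.30143689618599}
```

Emit:
step_arm:
  targets:
    - [[0,-0.0019,0.0092,0],[0,-0.0047,0.0182,0],[0,-0.0083,0.0269,0],[0,-0.0126,0.0352,0],[0,-0.0177,0.0431,0]]

```text
time: 1.97
tool_pos: [639.5, 47.5, 219.0]
tcp_rot: [1.63, 1.565, 0.06]
contact_force: [13.9, -0.4, -6.6]
grip_width: 16.0
```

Run:
```python
from h import *
o=bot.get_obs();p=o['tool_pos']
print(p,o['tcp_rot'],o['contact_force'],o['grip_width'],np.arctan2(p[1]-107.8,p[0]-551.5),np.hypot(p[1]-107.8,p[0]-551.5))
```

```text
[639.51470864  47.508988   218.98010875] [1.63010595 1.56527871 0.06035162] [13.87220679 -0.4417131  -6.62318476] 15.950594350749025 -0.6005949941401767 106.68455870035484
```

Emit:
step_arm:
  targets:
    - [[0,-0.0066,0.0069,0],[0,-0.0134,0.0143,0],[0,-0.0208,0.021,0],[0,-0.0288,0.027,0],[0,-0.0369,0.0319,0]]

```text
time: 2.38
tool_pos: [607.2, 11.6, 219.0]
tcp_rot: [1.261, 1.553, -0.311]
contact_force: [21.8, -13.7, -12.2]
grip_width: 15.2
```

Emit:
step_arm:
  targets:
    - [[0,-0.001,0.0005,0],[0,-0.001,0.0005,0],[0,-0.001,0.0005,0],[0,-0.001,0.0005,0],[0,-0.001,0.0005,0]]

```text
time: 2.8
tool_pos: [607.6, 11.2, 218.9]
tcp_rot: [1.319, 1.551, -0.254]
contact_force: [7.7, 0.2, -5.3]
grip_width: 15.4
```

Run:
```python
from h import *
o=bot.get_obs();p=o['tool_pos']
print(p,o['tcp_rot'],o['contact_force'],o['grip_width'],np.arctan2(p[1]-107.8,p[0]-551.5),np.hypot(p[1]-107.8,p[0]-551.5))
```

```text
[607.57272297  11.19160194 218.8853189 ] [ 1.31867     1.55051182 -0.25370829] [ 7.73630855  0.21134343 -5.28290963] 15.351962015699353 -1.0449039147081862 111.70198224206314
```

Run:
```python
from h import *
w=cap('wrist','w2');a=cap('scene','s2')
cv2.imwrite('pics/m3.png',np.hstack([cv2.resize(cv2.imread('pics/w2.png'),(400,300)),cv2.resize(cv2.imread('pics/s2.png')[110:260,250:450],(400,300),interpolation=2)]))
```

```text
(no output)
```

View pics/m3.png

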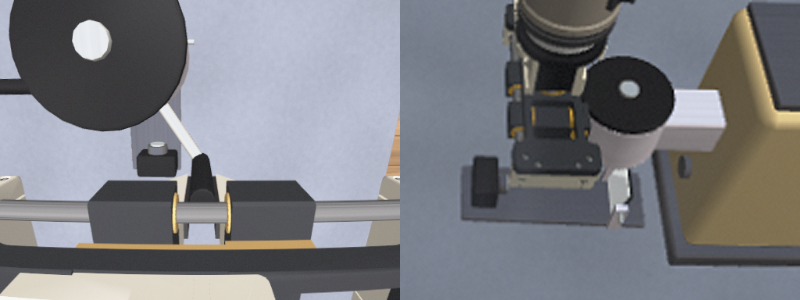

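Wrist: the rod runs from about (209,134) to (251,195), and the handle is gripped between the fingers. I'll compute its angle.

Run:
```python
from h import *
w=load('w2')
A=onz(w,213,138,180);B=onz(w,249,193,180);print(A,B,np.arctan2(B[1]-A[1],B[0]-A[0]))
print('stud',onz(w,116.5,51,249))
S=np.array([551.5,107.8]);print(np.arctan2(B[1]-S[1],B[0]-S[0]),np.hypot(*(B[:2]-S)))
w=load('w1')
A=onz(w,130+165/2.5,90+228/2.5,180);B=onz(w,130+305/2.5,90+244/2.5,180);print(A,B,np.arctan2(B[1]-A[1],B[0]-A[0]))
```

```text
[579.27982534  64.92078759 180.        ] [602.25876955  27.66371107 180.        ] -1.0181391161515458
stud [550.91611642 106.70975012 249.        ]
-1.0061753978886898 94.85925094663293
[597.90445904  98.55376297 180.        ] [648.77523899  92.49959543 180.        ] -0.11845356377885514
```

Emit:
step_arm:
  targets:
    - [[0,-0.003,0.0015,0],[0,-0.006,0.003,0],[0,-0.009,0.0045,0],[0,-0.009,0.0045,0],[0,-0.009,0.0045,0]]

```text
time: 3.32
tool_pos: [602.5, 7.7, 218.9]
tcp_rot: [1.462, 1.542, -0.111]
contact_force: [18.5, 3.4, -8.3]
grip_width: 15.3
```

Run:
```python
from h import *
o=bot.get_obs();p=o['tool_pos']
print(p,o['tcp_rot'],o['contact_force'],o['grip_width'],np.arctan2(p[1]-107.8,p[0]-551.5),np.hypot(p[1]-107.8,p[0]-551.5))
w=cap('wrist','w3')
d=cv2.absdiff(load('w2')['color'],w['color']).max(2)
g=w['color'].astype(int).min(2)
# rod: bright pixels in box
ys,xs=np.nonzero(g[130:195,205:260]>185); xs+=205;ys+=130
for y in range(130,195,8):
    q=xs[ys==y]; print(y,len(q),q.mean() if len(q) else None)
```

```text
[602.52176914   7.66277478 218.89245601] [ 1.46165939  1.5417179  -0.11088903] [18.45563334  3.3833512  -8.29289211] 15.278590227034494 -1.0995629431562701 112.38631945607958
130 0 None
138 23 226.30434782608697
146 27 229.88888888888889
154 35 235.0
162 33 239.45454545454547
170 33 243.0
178 28 245.5
186 23 248.0
194 21 246.52380952380952
```

Emit:
step_arm:
  targets:
    - [[0,0.0123,-0.0077,0],[0,0.0231,-0.0174,0],[0,0.0324,-0.0284,0],[0,0.0402,-0.0404,0],[0,0.0462,-0.0531,0]]

```text
time: 3.78
tool_pos: [650.3, 60.0, 219.0]
tcp_rot: [1.412, 1.54, -0.161]
contact_force: [3.9, -1.9, -6.5]
grip_width: 11.7
```

Emit:
step_arm:
  targets:
    - [[0,0.002,-0.008,0],[0,0.0035,-0.016,0],[0,0.005,-0.024,0],[0,0.0057,-0.029,0],[0,0.0057,-0.029,0]]

```text
time: 4.2
tool_pos: [655.1, 77.1, 219.0]
tcp_rot: [0.805, 1.535, -0.773]
contact_force: [-4.6, -39.3, 0.3]
grip_width: 0.6
```

Emit:
step_arm:
  targets:
    - [[0,0,0,0],[0,0,0,0],[0,0,0,0],[0,0,0,0],[0,0,0,0]]
  jaw: 0.6

```text
time: 4.62
tool_pos: [655.1, 78.1, 219.3]
tcp_rot: [0.825, 1.535, -0.753]
contact_force: [0.1, 0.8, -0.3]
grip_width: 29.0
```

Run:
```python
from h import *
o=bot.get_obs();p=o['tool_pos']
print(p,o['tcp_rot'],o['contact_force'],o['grip_width'])
from scipy.spatial.transform import Rotation as R
print(R.from_euler('xyz',o['tcp_rot']).as_matrix().round(3))
```

```text
[655.05273795  78.06486836 219.33815654] [ 0.82521031  1.53510321 -0.75254988] [ 0.13060374  0.76676848 -0.31592067] 29.00925628674209
[[ 0.026  1.    -0.007]
 [-0.024 -0.007 -1.   ]
 [-0.999  0.026  0.024]]
```

Emit:
step_arm:
  targets:
    - [[-0.02,0,0,0],[-0.045,0,0,0],[-0.07,0,0,0],[-0.08,0,0,0],[-0.08,0,0,0]]

```text
time: 5.03
tool_pos: [653.9, 80.8, 302.4]
tcp_rot: [0.934, 1.531, -0.643]
contact_force: [0.1, -0.6, -0.3]
grip_width: 36.4
```

Run:
```python
from h import *
w=cap('wrist','w4');print(bot.get_obs()['tool_pos'])
i=cv2.imread('pics/w4.png')
j=cv2.imread('pics/w3.png')[40:240,100:300]
cv2.imwrite('pics/m4.png',np.hstack([cv2.resize(i,(400,300)),cv2.resize(j,(400,400),interpolation=2)[:300]]))
```

```text
[653.21603948  80.64158851 299.98105139]
```

View pics/m4.png

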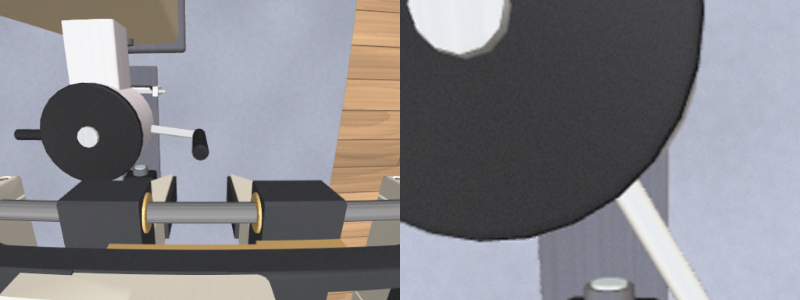

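The lever is back home, with its handle top at about (257,195). In the earlier frame the rod ran from (216,133) to (246,185).

Run:
```python
from h import *
for t,p,q in(('w3',(216,133.5),(246,185)),('w4',(150*1.28,127*1.28),(193*1.28,134*1.28))):
    w=load(t);A=onz(w,*p,180);B=onz(w,*q,180);print(t,A,B,np.arctan2(B[1]-A[1],B[0]-A[0]))
print(onz(w,257,195,252),onz(w,88*1.28,136*1.28,249))
```

```text
w3 [576.65589674  64.37667741 180.        ] [595.59120696  29.88888012 180.        ] -1.068687562458677
w4 [596.15892731 101.42122866 180.        ] [647.64057518  92.07796625 180.        ] -0.17953313379433822
[654.87528951  91.53191243 252.        ] [551.70481721 107.8870702  249.        ]
```

Emit:
step_arm:
  targets:
    - [[0,-0.02,0,-6],[0,-0.045,0,-12],[0,-0.07,0,-18],[0,-0.095,0,-24],[0,-0.12,0,-30]]
  jaw: 0.5

```text
time: 5.5
tool_pos: [531.1, 81.5, 294.0]
tcp_rot: [0.266, 1.537, -0.782]
contact_force: [-0.4, 0.0, 0.1]
grip_width: 45.7
```

```bash
cat > st.py <<'E'
from h import *
import sys
from scipy.spatial.transform import Rotation as R
o=bot.get_obs();M=R.from_euler('xyz',o['tcp_rot']).as_matrix();p=o['tool_pos']
print(o['time'],p.round(1),o['contact_force'].round(1),round(o['grip_width'],1),o['joint_positions'].round(2));print(M.round(3))
y=M[:,1]; print('jaw heading deg',np.degrees(np.arctan2(y[1],y[0])))
if len(sys.argv)>3: print('shift to target (tool, m):',(M.T@(np.array(sys.argv[1:4],float)-p)/1000).round(4))
E
python3 st.py 415 84 240
```

```text
5.5 [531.1  81.5 294. ] [-0.4  0.   0.1] 45.7 [ 0.02  0.31  1.38 -0.02  1.42 -0.5 ]
[[ 0.024  0.866  0.499]
 [-0.024  0.5   -0.866]
 [-0.999  0.009  0.033]]
jaw heading deg 29.974220457034672
shift to target (tool, m): [ 0.0511 -0.0998 -0.0619]
```

Emit:
step_arm:
  targets:
    - [[0.004,-0.02,-0.012,-6],[0.004,-0.04,-0.025,-12],[0.005,-0.06,-0.037,-18],[0.005,-0.08,-0.05,-24],[0.006,-0.1,-0.062,-30]]

```text
time: 5.92
tool_pos: [411.5, 85.3, 283.0]
tcp_rot: [-0.338, 1.539, -0.857]
contact_force: [0.2, 0.2, 0.4]
grip_width: 46.1
```

Emit:
step_arm:
  targets:
    - [[0.01,0,0,-6],[0.025,0,0,-12],[0.04,0,0,-18],[0.045,0,0,-24],[0.045,0,0,-29]]

```text
time: 6.33
tool_pos: [410.3, 84.2, 234.8]
tcp_rot: [-1.022, 1.543, -1.029]
contact_force: [0.1, 0.4, -0.3]
grip_width: 46.2
```

```bash
python3 st.py 415 84 113.5
python3 - <<'E'
from h import *
cap('wrist','w5')
E
```

```text
6.3333 [410.3  84.2 234.8] [ 0.1  0.4 -0.3] 46.2 [ 0.04  0.13  1.78 -0.03  1.21 -1.52]
[[ 0.015  0.007  1.   ]
 [-0.024  1.    -0.007]
 [-1.    -0.024  0.015]]
jaw heading deg 89.58271127498664
shift to target (tool, m): [0.1213 0.0027 0.0029]
```

View pics/w5.png

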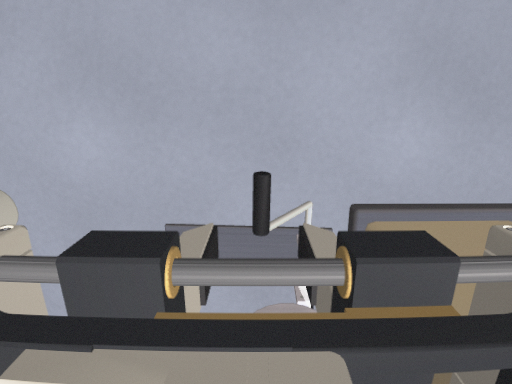

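The bar sits between the jaws, from (262,175) to (261,233), with its crank arm going off at the far end.

Run:
```python
from h import *
w=load('w5')
for z in(132.5,): print(onz(w,262,177,z),onz(w,261,232,z),dep(w,262,205))
o=bot.get_obs();print(o['tool_pos'])
```

```text
[398.08974492  85.23178107 132.5       ] [451.18517693  84.14512985 132.5       ] [421.51032745  85.24996384 140.70682303]
[410.74277025  84.232319   235.54055962]
```

Emit:
step_arm:
  targets:
    - [[0.025,0.001,0.001,0],[0.055,0.002,0.002,0],[0.085,0.003,0.003,0],[0.112,0.004,0.004,0],[0.122,0.004,0.004,0]]

```text
time: 6.8
tool_pos: [413.6, 85.3, 109.4]
tcp_rot: [-1.234, 1.545, -1.239]
contact_force: [-0.1, -0.2, -0.7]
grip_width: 46.1
```

Emit:
step_arm:
  targets:
    - [[0,0,0,0],[0,0,0,0],[0,0,0,0],[0,0,0,0],[0,0,0,0]]
  jaw: 1

```text
time: 7.22
tool_pos: [414.2, 85.3, 110.2]
tcp_rot: [-1.161, 1.544, -1.166]
contact_force: [-0.4, -3.6, 1.7]
grip_width: 17.0
```

```bash
python3 st.py 416 124 130
```

```text
7.2167 [414.2  85.3 110.2] [-0.4 -3.6  1.7] 17.0 [ 0.04  0.3   1.96 -0.03  0.87 -1.5 ]
[[ 0.01   0.005  1.   ]
 [-0.024  1.    -0.005]
 [-1.    -0.024  0.011]]
jaw heading deg 89.69572689425173
shift to target (tool, m): [-0.0207  0.0382  0.0018]
```

Emit:
step_arm:
  targets:
    - [[-0.005,0.0076,0,0],[-0.0092,0.0155,0,0],[-0.0127,0.0238,0,0],[-0.0154,0.0323,0,0],[-0.0174,0.0412,0,0]]

```text
time: 7.63
tool_pos: [415.3, 126.8, 128.4]
tcp_rot: [-1.079, 1.541, -1.083]
contact_force: [1.2, -6.5, 4.5]
grip_width: 15.2
```

Emit:
step_arm:
  targets:
    - [[0,0,0,0],[0,0,0,0],[0,0,0,0],[0,0,0,0],[0,0,0,0]]

```text
time: 8.05
tool_pos: [415.3, 126.6, 128.5]
tcp_rot: [-1.075, 1.541, -1.08]
contact_force: [-0.2, -3.7, -0.8]
grip_width: 15.0
```

```bash
python3 st.py
python3 - <<'E'
from h import *
b=cap('side','d6');w=cap('wrist','w6')
cv2.imwrite('pics/m6.png',np.hstack([cv2.resize(cv2.imread('pics/w6.png'),(400,300)),cv2.resize(cv2.imread('pics/d6.png')[120:240,90:250],(400,300),interpolation=2)]))
E
```

```text
8.05 [415.3 126.6 128.5] [-0.2 -3.7 -0.8] 15.0 [ 0.14  0.29  1.91 -0.03  0.93 -1.41]
[[ 0.014  0.005  1.   ]
 [-0.026  1.    -0.005]
 [-1.    -0.026  0.014]]
jaw heading deg 89.69370739278567
```

View pics/m6.png

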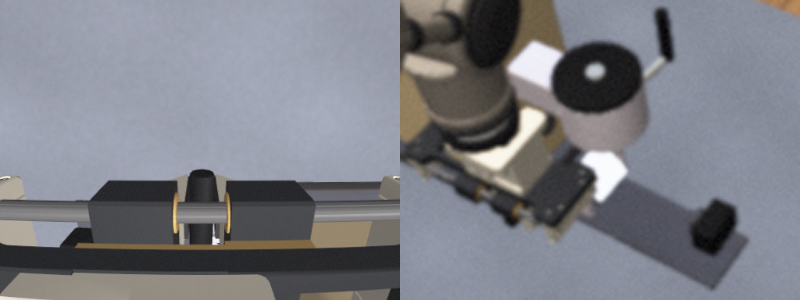

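The bar is held in the pads. The side view shows the lever home and the pale mirror at about (172,190). As an independent check I'll fit a plane to the mirror's depth.

```bash
python3 - <<'E'
from h import *
b=load('d6');g=b['color'].astype(int).min(2)
m=np.zeros(g.shape,np.uint8);m[176:205,160:186]=(g[176:205,160:186]>150)
n,l=cv2.connectedComponents(m);k=l[190,172];m=cv2.erode((l==k).astype(np.uint8),np.ones((3,3)))
ys,xs=np.nonzero(m);P=np.array([dep(b,x,y) for x,y in zip(xs,ys)]);c=np.median(P,0);P=P[np.linalg.norm(P-c,axis=1)<45]
for _ in range(4):
    c=P.mean(0);u,s,v=np.linalg.svd(P-c);nn=v[2]*np.sign(v[2][2]);r=(P-c)@nn;P=P[abs(r)<max(2*r.std(),1)]
print(len(P),c,P.min(0),P.max(0),nn,r.std(),'elev',np.arctan2(nn[2],-nn[1]),'q',np.arctan2(nn[2],-nn[1])-.185)
E
python3 st.py
```

```text
127 [556.90423868 136.55468737  48.15343796] [527.32008581 123.83810242  29.51640216] [577.25707273 154.98732598  73.74313967] [ 0.01147407 -0.81384428  0.58096973] 1.580202877523578 elev 0.6199666062104774 q 0.4349666062104774
8.15 [415.4 126.6 128.5] [ 1.3 -2.8  0.3] 14.7 [ 0.14  0.29  1.91 -0.03  0.93 -1.41]
[[ 0.014  0.005  1.   ]
 [-0.026  1.    -0.005]
 [-1.    -0.026  0.014]]
jaw heading deg 89.6873533766287
```

Emit:
step_arm:
  targets:
    - [[0,0,0,0],[0,0,0,0],[0,0,0,0],[0,0,0,0],[0,0,0,0]]

```text
time: 8.57
tool_pos: [415.4, 126.6, 128.5]
tcp_rot: [-1.076, 1.541, -1.081]
contact_force: [1.0, -3.5, 0.5]
grip_width: 14.9
```

Emit:
step_arm:
  targets:
    - [[0,0,0,0],[0,0,0,0],[0,0,0,0],[0,0,0,0],[0,0,0,0]]

```text
time: 8.98
tool_pos: [415.4, 126.6, 128.5]
tcp_rot: [-1.076, 1.541, -1.082]
contact_force: [1.7, -4.1, -1.3]
grip_width: 15.0
```

```bash
python3 st.py; python3 -c "
from plant import bot
bot.close_job()"
```

```text
8.9833 [415.4 126.6 128.5] [ 1.7 -4.1 -1.3] 15.0 [ 0.14  0.29  1.91 -0.03  0.93 -1.41]
[[ 0.014  0.005  1.   ]
 [-0.026  1.    -0.005]
 [-1.    -0.026  0.014]]
jaw heading deg 89.68697307061186
the job is handed in; nothing more can be done
```

I swung the lever to its stop and let it come home, then tilted the mirror by its bar. I handed the job in at 9.0 s with the gripper still holding the bar steady. No verdict is reported.

- **Lever at its stop:** the rod's direction in the wrist images changed by about 0.89 rad. The push met about 18 N along the swing, well above the spring's 7 N at most.
- **Lever home:** on the way back the handle slipped out of the pads and the closed fingers pressed it against its home side with about 39 N. After I opened the gripper, a wrist picture showed it back at its starting position, and a later side picture agrees.
- **Mirror angle:** I aimed for joint 0.45. The gripper's travel gives 0.45 to 0.47, and a plane fitted to the mirror's depth image gives 0.435. These differ slightly, but all put the line of sight within about 4 mm of the outlet, against the 10 mm allowed.
- **Hold:** the gripper's pose did not change over the last second. The force reading of about 4 N fits the mirror's spring.
- **Cup, tamper and jar:** the arm never went near them, but I did not measure them again at the end.

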